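# Rotate the glaze jars: old one forward, new one behind

### The arm

A 6-joint arm with a two-finger parallel gripper is mounted at the origin on the work surface. World frame = base frame: x ahead of the robot, y to its left, z up, the work surface at z = 0. Lengths are in mm, angles in rad, forces in N, time in s.
With the tool pointing down it reaches from about 400 to 925 mm from the base axis. Payload 12.5 kg.
Tool frame: the origin (TCP) lies midway between the tips of the shut fingers; the grasp point (between the pads) lies 19 mm behind it; z points along the fingers, y is the direction in which the jaws open and shut (so a half turn about z gives the same grasp; the last joint's range is limited). The gripper opens to 95 mm and grips with 3 to 60 N. Pads are 20 mm wide; open, the fingers measure 119 mm over their backs; the gripper's body (75 mm by 180 mm) begins 59 mm behind the grasp point.
Start: joints at [-1.378, 0.491, 1.559, -0, 1.092, -0.106], TCP at [184.006, -597.318, 214.661] pointing down, gripper open.
Joint ranges: [-3.1, 3.1], [-0.84, 2.19], [0.05, 2.79], [-1.13, 4.28], [0.06, 2.93], [-2.69, 2.69]. Speed limits (rad/s): [2.22, 2.22, 2.79, 3.14, 3.14, 3.14].

### API

Orientations are given as [roll, pitch, yaw] about the fixed x, y, z axes, in that order (R = Rz(yaw) Ry(pitch) Rx(roll)).
In Python, from cell import env, eyes, job_done, boxes_of, regions_of gives the robot as it stands.
- The arm moves only by the tool send_rows, never from a script. Its argument "plan" is text: rows parted by semicolons, each of 5 numbers parted by spaces: the shift along the tool's x, y, z in mm, then the turn about the tool's z in rad, then the finger opening in mm, from 0 to 95.1. In form: x y z roll gripper; .... A call has 1 to 8 rows; each row shifts and turns the pose as measured when the row begins, along the tool's axes as they then stand; what a row does not reach is not made up. A row lasts 1/10 s, in which the tool goes at most 50 mm and 8.59 degrees, less where a joint would pass 70% of its speed; a pose out of reach is approached as far as the arm can. A call with a gripper value outside its range is refused whole. The fingers move at their own pace and stop on an object; the grip force is fixed at half the most. Time passes only in rows, so rows that do not move let the fingers close. It gives the time, the measured TCP pose, the force and the opening at its end, in the units of the state.
- env.state(): the state, without advancing time (a new reading comes with each control period).
- eyes.read_camera(name): name is "side" or "top" or "wrist"; returns a dict with "image" (384x512x3 uint8, red, green, blue), "vertical_fov" (degrees; the focal length in pixels is half the picture's height over the tangent of half this angle, whatever the lens; pixels are square), "cx", "cy" (the principal point, pixels), "k1" (the pictures are not rectified: a ray, as slopes to the right and down, at radius r is drawn at 1 + k1 r^2 times it, then the intrinsics apply), "extrinsics" (4x4, takes a point from camera to world coordinates). Camera axes: x right, y up, looking along -z (the intrinsics and any distortion apply to the point x, -y, -z); pixel columns grow to the right and rows downward; lengths in mm; the calibration is good to about 2 mm. A picture is of the moment at which its call begins. There is no depth.
- job_done(): hands the job in, once; it reports no verdict.
Trained networks look in a picture, given as the dict that the camera call returned (one of the last four; its "shot" number tells which), for a name from the list of things; names that differ only in an ending like _2 or _b are one class to them, and where a whole thing is asked for, a point or a joint stands for the part that bears it (a point fixed in the world has none). Each returns a list of dicts, best first, with "confidence" (0 to 1); they miss things now and then, are a little off and sometimes report something else, mostly with a low value. They report only what shows in the picture. A call takes as long as a camera call.
- boxes_of(target, picture): "bbox" ([left, top, width, height] in pixels, round what is visible of it).
- regions_of(target, picture): "pixels" (384x512 bool, what is visible of it) and "bbox" ([left, top, width, height] in pixels, round what is visible of it).
The state is a dict: "t": time; "joints": joint angles; "qvel": joint speeds; "tau": joint torques, N m; "eef_pos": TCP position; "tcp_rot": TCP orientation; "ft_force": force on the tool from outside, world axes, zero at the start; "moment": the same for the moment, N m; "opening": opening from 0.0 (shut) to 1.0 (fully open).
Only numpy, scipy, OpenCV 4.12 (cv2) and the standard library are available. Lean on these libraries where they do the work, as an engineer would, in place of code of your own. Each camera call takes 0.05 s, during which the arm holds its last target.

### The job

Restock the row of tall glaze jars in the low wooden rack, oldest first: bring the old tall jar, now at the back of its lane, forward along the same lane to the front lip (the robot's side), then stand the new tall jar from the bench behind it in that lane. Both jars end upright on the rack's board between their lane's rails; keep them from tipping over, and leave the two squat tubs where they stand.

Things in the scene. Friction and masses are not known exactly. Their poses are not given: they have to be found in the camera images.
- rack: low wooden rack fixed on the bench, 190 (x) by 240 (y) mm; origin at the centre of its underside, x from front to back, y to its left; board top at z = 20 mm. Two lanes along x, centred at y = +65 and -65 mm, 90 mm wide between rails 12 mm high. Front lip (robot's side) 10 mm high, inner face at x = -85 mm; back fence 30 mm high, inner face at x = +85 mm. Turned up to 17 degrees
- old_jar: the old tall jar: white plastic, paper label, grey cap; round, 56 mm across, 105 mm tall, straight side up to 75 mm above its foot, cap 50 mm across; 0.2 to 0.45 kg; origin at the centre of its underside, z up. Starts on the rack's board in the back half of one lane (either one, 20 to 45 mm behind the rack's centre); the front of that lane is empty
- new_jar: the new tall jar, identical to the old one (56 mm across, 105 mm tall, straight side up to 75 mm above its foot); origin at the centre of its underside, z up. It starts standing on the bench (height 0) to the robot's right of the rack, with at least 60 mm of free space around it
- rack_tub: squat tub of the same white plastic with grey cap, 72 mm across and 60 mm tall; origin at the centre of its underside; stands on the rack's board at the back of the other lane. Leave it
- bench_tub: a second squat tub, the same as the one in the rack (72 mm across, 60 mm tall), origin at the centre of its underside, standing on the bench near the new jar; which of the two stands nearer the robot varies. Leave it

How it is judged (in metres and radians):
On the way, in this order (a step that is already met when the one before it is completed fails the run):
1. the old jar stands upright at the front of its own lane (((y of rack_tub in the frame of rack below 0 m and x of old_jar in the frame of rack between -0.07 and -0.03 m and y of old_jar in the frame of rack between 0.04 and 0.09 m and z of old_jar in the frame of rack between 0.012 and 0.028 m and angle between old_jar's own z axis and vertical below 0.17 rad) or (y of rack_tub in the frame of rack above 0 m and x of old_jar in the frame of rack between -0.07 and -0.03 m and y of old_jar in the frame of rack between -0.09 and -0.04 m and z of old_jar in the frame of rack between 0.012 and 0.028 m and angle between old_jar's own z axis and vertical below 0.17 rad))), for 0.2 s.
2. the new jar stands upright behind it in the same lane (((y of rack_tub in the frame of rack below 0 m and x of old_jar in the frame of rack between -0.07 and -0.03 m and y of old_jar in the frame of rack between 0.04 and 0.09 m and z of old_jar in the frame of rack between 0.012 and 0.028 m and angle between each of old_jar, new_jar's own z axis and vertical below 0.17 rad and x of new_jar in the frame of rack between -0.005 and 0.07 m and y of new_jar in the frame of rack between 0.04 and 0.09 m and z of new_jar in the frame of rack between 0.012 and 0.028 m) or (y of rack_tub in the frame of rack above 0 m and x of old_jar in the frame of rack between -0.07 and -0.03 m and y of old_jar in the frame of rack between -0.09 and -0.04 m and z of old_jar in the frame of rack between 0.012 and 0.028 m and angle between each of old_jar, new_jar's own z axis and vertical below 0.17 rad and x of new_jar in the frame of rack between -0.005 and 0.07 m and y of new_jar in the frame of rack between -0.09 and -0.04 m and z of new_jar in the frame of rack between 0.012 and 0.028 m))), for 0.2 s.
At the end, for the whole second after the job is handed in: Both tall jars stand still and upright (10 degrees) on the board in the old jar's first lane, within 25 mm of its centre line: the old jar's centre 30 mm or more in front of the rack's centre (57 mm touches the lip), the new jar's at most 5 mm in front of it or anywhere behind, to the fence (((y of rack_tub in the frame of rack below 0 m and x of old_jar in the frame of rack between -0.07 and -0.03 m and y of old_jar in the frame of rack between 0.04 and 0.09 m and z of old_jar in the frame of rack between 0.012 and 0.028 m and angle between each of old_jar, new_jar's own z axis and vertical below 0.17 rad and x of new_jar in the frame of rack between -0.005 and 0.07 m and y of new_jar in the frame of rack between 0.04 and 0.09 m and z of new_jar in the frame of rack between 0.012 and 0.028 m) or (y of rack_tub in the frame of rack above 0 m and x of old_jar in the frame of rack between -0.07 and -0.03 m and y of old_jar in the frame of rack between -0.09 and -0.04 m and z of old_jar in the frame of rack between 0.012 and 0.028 m and angle between each of old_jar, new_jar's own z axis and vertical below 0.17 rad and x of new_jar in the frame of rack between -0.005 and 0.07 m and y of new_jar in the frame of rack between -0.09 and -0.04 m and z of new_jar in the frame of rack between 0.012 and 0.028 m)) and linear speed of each of old_jar, new_jar below 0.03 m/s).
It fails at once if a tall jar is tipped over (tilted more than 45 degrees) (angle between any of old_jar, new_jar's own z axis and vertical above 0.785 rad).
It fails at once if a squat tub is moved by more than 25 mm (distance of any of rack_tub, bench_tub from where it was at the start of the episode above 0.025 m).
It also fails if it takes over 54 s, if anything falls off the work surface, if the arm or the gripper's body presses on something with over 40 N, if the wrist force passes 120 N, or if a joint passes its speed limit or range.

## Working session

There is one attempt and no reset: what is moved stays moved. The work goes in short steps, Python scripts to look and compute and a tool call to move; the robot and the scene stay as the last step left them, time stands still between calls to the robot, and variables do not carry over. Pictures are saved under pics/ and viewed, and the job is handed in when it is done.

Besides the shell and the picture viewer there is one more tool, called after "Call:" by a JSON object that holds its "op" and its "data". send_rows: Moves the arm, as the interface text tells. Its arguments: {"type":"object","properties":{"plan":{"type":"string"}},"required":["plan"]}

```bash
ls; mkdir -p pics
cat > h.py <<'E'
import numpy as np,cv2,json
from cell import env, eyes, job_done, boxes_of, regions_of
def f(p): return 192/np.tan(np.radians(p['vertical_fov'])/2)
def ray(p,u,v):
    F=f(p); q=np.array([(u-p['cx'])/F,(v-p['cy'])/F]); s=q.copy()
    for _ in range(30): s=q/(1+p['k1']*(s@s))
    E=np.array(p['extrinsics']); d=E[:3,:3]@np.array([s[0],-s[1],-1]); return E[:3,3],d
def at(p,u,v,z):
    o,d=ray(p,u,v); return o+d*(z-o[2])/d[2]
def proj(p,X):
    E=np.array(p['extrinsics']); c=(np.array(X,float)-E[:3,3])@E[:3,:3]
    s=np.array([c[...,0]/-c[...,2],-c[...,1]/-c[...,2]]); r=(s**2).sum(0); s=s*(1+p['k1']*r)*f(p)
    return np.stack([s[0]+p['cx'],s[1]+p['cy']],-1)
def save(p,n): cv2.imwrite('pics/'+n,p['image'][...,::-1])
E
cat > a.py <<'E'
from h import *
s=env.state(); print(s['t'],s['eef_pos'],s['tcp_rot'],s['opening'])
for n in ['top','side']:
    p=eyes.read_camera(n); save(p,n+'1.png'); print(n,np.round(p['extrinsics'],3).tolist(),f(p),p['k1'])
    for t in ['rack','old_jar','rack_tub']:
        for b in regions_of(t,p)[:4]:
            m=b['pixels']; print(t,b['bbox'],round(b['confidence'],2),m.sum())
E
python3 a.py
```

```text
pics
0.0 [ 183.96774785 -597.04309942  214.06319323] [-3.14048297e+00 -1.31099473e-04  2.98824665e-01] 0.9992763966683096
top [[0.009, 0.998, -0.061, 470.298], [-1.0, 0.008, -0.025, -69.998], [-0.024, 0.062, 0.998, 946.365], [0.0, 0.0, 0.0, 1.0]] 382.18878759327043 -0.08808750866602869
rack [174.8, 128.3, 100.5, 83.6] 0.71 6585
old_jar [238.7, 139.5, 25.5, 28.3] 0.81 588
rack_tub [184.0, 138.3, 30.8, 34.2] 0.76 810
side [[-0.979, 0.165, -0.12, 410.778], [-0.203, -0.757, 0.621, 553.008], [0.012, 0.633, 0.774, 777.594], [0.0, 0.0, 0.0, 1.0]] 457.32370437452107 -0.07247742985056721
rack [156.8, 158.0, 121.2, 116.3] 0.91 7593
old_jar [196.9, 142.9, 28.9, 49.9] 0.95 1337
rack_tub [173.1, 200.5, 35.8, 45.3] 0.69 1390
```

View pics/top1.png

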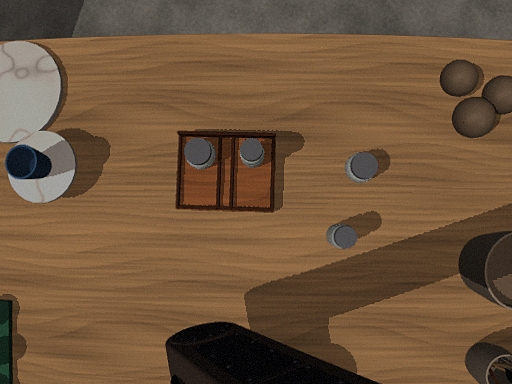

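View pics/side1.png

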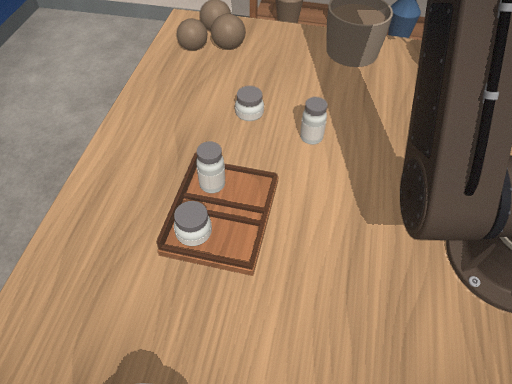

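```bash
cat > b.py <<'E'
from h import *
for n,(x,y,w,h) in {'top':(165,115,225,150),'side':(140,70,200,220)}.items():
    im=cv2.imread(f'pics/{n}1.png')[y:y+h,x:x+w]; k=3.5 if n=='top' else 2.7
    cv2.imwrite(f'pics/{n}1z.png',cv2.resize(im,None,fx=k,fy=k,interpolation=cv2.INTER_CUBIC))
for n in ['top','side']:
    p=eyes.read_camera(n); 
    for t in ['rack','old_jar','rack_tub','new_jar','bench_tub']:
        for b in regions_of(t,p)[:4]:
            print(n,t,b['bbox'],round(b['confidence'],2))
            if t=='rack':
                c=max(cv2.findContours(b['pixels'].astype(np.uint8),0,1)[0],key=len); print(cv2.minAreaRect(c))
p=eyes.read_camera('top')
for nm,u,v,z in [('old',252,150,105+20),('rtub',200.5,150.5,80),('new',343,236.5,105),('btub',363,166,60)]:
    print(nm,at(p,u,v,z))
for u,v,z in [(178,132,50),(275,134.5,50),(177,208.5,30),(273.5,211,30)]: print(at(p,u,v,z))
E
python3 b.py
```

```text
top rack [175.3, 130.3, 100.8, 83.5] 0.87
((225.27354431152344, 171.19921875), (99.7509765625, 80.93558502197266), 1.6846843957901)
top old_jar [241.1, 136.8, 24.8, 30.2] 0.75
top rack_tub [184.6, 138.5, 32.2, 34.6] 0.7
top new_jar [326.9, 222.2, 30.7, 25.8] 0.6
top bench_tub [346.5, 155.0, 29.8, 27.4] 0.83
top bench_tub [238.3, 138.7, 29.5, 26.5] 0.73
side rack [156.5, 155.1, 120.9, 116.5] 0.59
((216.01272583007812, 213.65899658203125), (103.90934753417969, 108.19634246826172), 13.861026763916016)
side old_jar [196.0, 142.4, 29.1, 51.4] 0.85
side rack_tub [171.8, 199.3, 38.6, 46.0] 0.83
side new_jar [300.9, 97.8, 22.7, 45.9] 0.64
side bench_tub [236.0, 84.5, 25.3, 35.6] 0.74
side bench_tub [297.9, 96.3, 27.9, 45.9] 0.43
old [619.37282961 -45.38684584 125.        ]
rtub [625.96999679  74.60656381  80.        ]
new [ 433.0776822  -246.17098131  105.        ]
btub [ 595.41501646 -303.32879003   60.        ]
[676.23615603 135.02543528  50.        ]
[670.57080665 -97.45930838  50.        ]
[493.20376265 137.55436871  30.        ]
[489.34489712 -95.46457219  30.        ]
```

View pics/top1z.png

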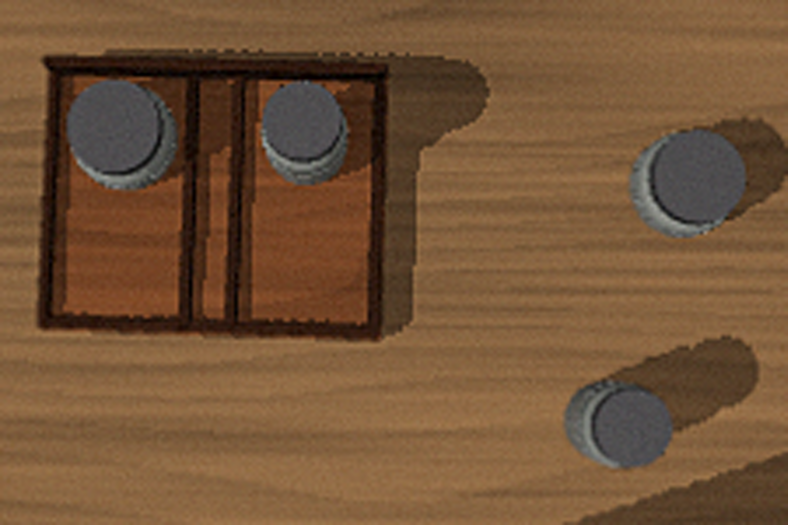

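View pics/side1z.png

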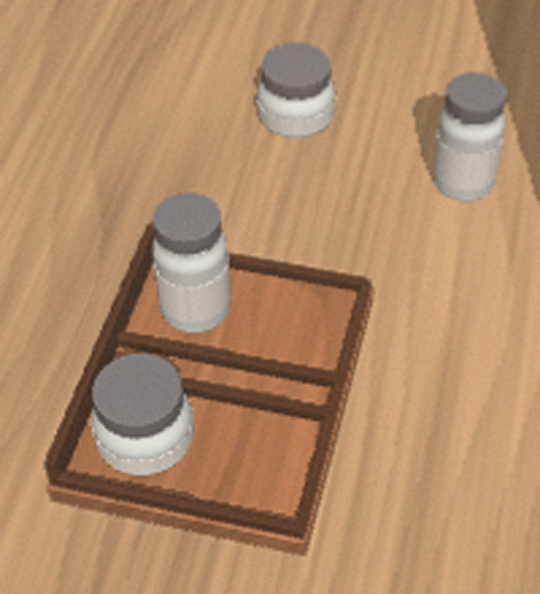

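```bash
cat > c.py <<'E'
from h import *
from scipy.optimize import least_squares
T=eyes.read_camera('top'); S=eyes.read_camera('side')
A=np.array([[177,131.3],[275.6,133.6],[175.9,208.8],[274.1,211.9]])
B=np.array([[50,470],[150,228],[305,527],[369,280]])/2.7+[140,70]
for fz in (30,50):
    L=np.array([[95,120,fz],[95,-120,fz],[-95,120,30],[-95,-120,30]],float)
    def W(q,L):
        c,s=np.cos(q[2]),np.sin(q[2]); return np.c_[q[0]+c*L[:,0]-s*L[:,1],q[1]+s*L[:,0]+c*L[:,1],L[:,2]]
    r=lambda q:np.r_[(proj(T,W(q,L))-A).ravel(),(proj(S,W(q,L))-B).ravel()]
    o=least_squares(r,[585,20,0]); print(fz,o.x,np.round(o.fun.reshape(-1,2),1).tolist())
    q=o.x
# jars: cap-top circle centre joint fit from both cams; cap blobs grey
for nm,h,ut,us in [('old',125,(252,150),(209.6,152)),('rtub',80,(200.5,150.5),(191,211)),('new',105,(343,236.5),(315.5,104)),('btub',60,(363.5,166),(249.6,94))]:
    a=at(T,*ut,h); b=at(S,*us,h); print(nm,a[:2].round(1),b[:2].round(1))
    m=(a+b)/2-[q[0],q[1],0]; c,s=np.cos(q[2]),np.sin(q[2]); print('  rack frame',(c*m[0]+s*m[1]).round(1),(-s*m[0]+c*m[1]).round(1))
E
python3 c.py
```

```text
30 [ 5.83846021e+02  1.99509895e+01 -2.12978910e-02] [[1.7, 0.5], [1.0, 0.4], [-0.7, 0.4], [0.5, 0.4], [-2.3, 1.5], [-1.0, 1.5], [0.1, 0.9], [1.5, -2.8]]
50 [ 5.81491210e+02  2.26293921e+01 -1.08464171e-02] [[-1.7, 0.1], [-0.2, -1.0], [-1.4, 1.9], [-0.2, 0.8], [-2.8, -2.2], [-1.8, -3.5], [1.9, 2.1], [1.9, -2.1]]
old [619.4 -45.4] [616.7 -35.2]
  rack frame 37.2 -62.5
rtub [626.   74.6] [624.6  79.2]
  rack frame 43.2 54.8
new [ 433.1 -246.2] [ 431.2 -246.6]
  rack frame -146.4 -270.6
btub [ 595.4 -304.5] [ 593.9 -301.8]
  rack frame 16.7 -325.6
```

Call:
{"op": "send_rows", "data": {"plan": "0 0 -35 0.107 95; 0 0 -35 0.107 95; 0 0 -35 0.107 95; 27 -40 0 0 95; 27 -40 0 0 95; 27 -40 0 0 95; 27 -40 0 0 95; 27 -40 0 0 95"}}

```text
t: 1.95
eef_pos: [327.1, -399.9, 323.0]
tcp_rot: [-3.141, -0.001, -0.044]
ft_force: [0.7, -0.7, 0.3]
opening: 0.999
```

Call:
{"op": "send_rows", "data": {"plan": "27 -41 0 -0.02 95; 27 -41 0 0 95; 27 -41 0 0 95; 27 -41 0 0 95; 27 -41 0 0 95; 27 -41 0 0 95; 27 -41 0 0 95; 27 -41 0 0 95"}}

```text
t: 2.75
eef_pos: [553.4, -69.8, 325.2]
tcp_rot: [3.139, -0.005, -0.025]
ft_force: [0.8, -0.7, -0.8]
opening: 1.0
```

Run:
```python
from h import *
p=eyes.read_camera('wrist'); save(p,'w1.png'); print(np.round(p['extrinsics'],2).tolist(),f(p),p['k1'],env.state()['eef_pos'])
cv2.imwrite('pics/w1z.png',cv2.resize(p['image'][...,::-1],(768,576)))
```

```text
[[-0.02, 0.96, 0.27, 629.52], [-1.0, -0.02, -0.0, -71.5], [0.0, -0.27, 0.96, 495.49], [0.0, 0.0, 0.0, 1.0]] 336.2347522756789 0.017402053510068828 [556.26132871 -64.80496178 324.87883732]
```

View pics/w1z.png

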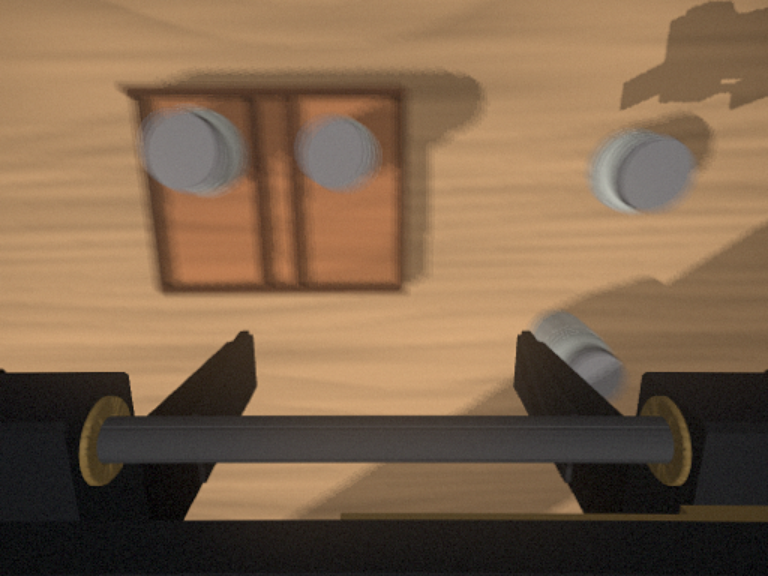

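Call:
{"op": "send_rows", "data": {"plan": "0 0 0 0 95; 0 0 0 0 95"}}

```text
t: 3.0
eef_pos: [557.0, -62.4, 324.4]
tcp_rot: [-3.142, -0.005, -0.017]
ft_force: [0.0, 0.2, 0.3]
opening: 0.998
```

Run:
```python
from h import *
p=eyes.read_camera('wrist'); save(p,'w2.png'); print(np.round(p['extrinsics'],2).tolist(),env.state()['eef_pos'],env.state()['tcp_rot'])
np.save('w2.npy',p,allow_pickle=True)
cv2.imwrite('pics/w2z.png',cv2.resize(p['image'][40:210,70:290,::-1],None,fx=3.5,fy=3.5,interpolation=cv2.INTER_CUBIC))
for t in ['old_jar','new_jar','rack_tub','rack']:
  for b in boxes_of(t,p)[:3]: print(t,b)
```

```text
[[-0.02, 0.96, 0.27, 633.0], [-1.0, -0.02, -0.0, -64.01], [-0.0, -0.27, 0.96, 494.68], [0.0, 0.0, 0.0, 1.0]] [556.70639523 -62.95150082 324.41234122] [-3.14159097 -0.00477009 -0.01787136]
new_jar {'bbox': [362.7, 212.3, 63.0, 60.7], 'confidence': 0.89}
rack_tub {'bbox': [107.9, 75.1, 67.1, 59.6], 'confidence': 0.73}
rack {'bbox': [94.0, 59.9, 188.2, 143.4], 'confidence': 0.65}
```

View pics/w2z.png

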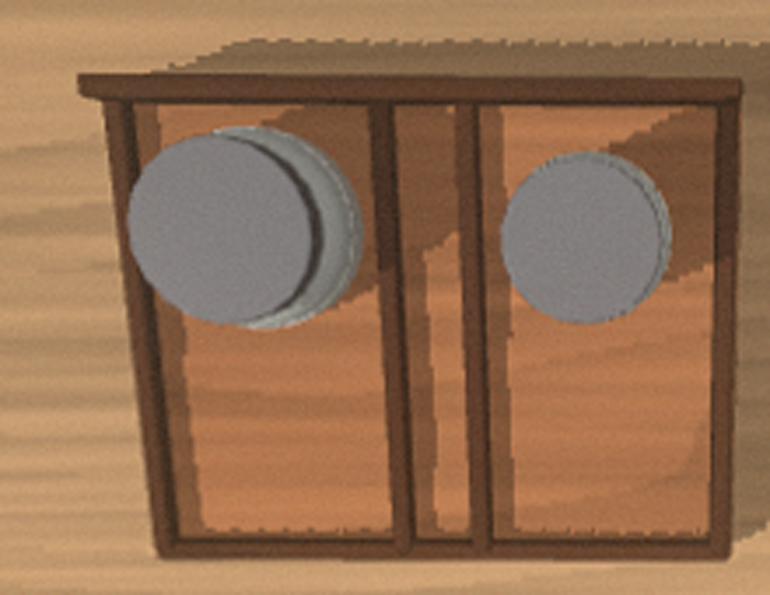

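View pics/w2.png

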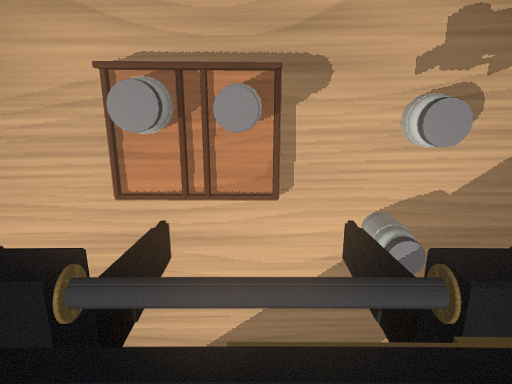

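```bash
cat > d.py <<'E'
from h import *
from scipy.optimize import least_squares
p=np.load('w2.npy',allow_pickle=True).item()
A=np.array([[79,74],[742,78],[158,557],[731,559]])/3.5+[70,40]
def W(q,L):
    c,s=np.cos(q[2]),np.sin(q[2]); return np.c_[q[0]+c*L[:,0]-s*L[:,1],q[1]+s*L[:,0]+c*L[:,1],L[:,2]]
for fz in (30,50):
    L=np.array([[95,120,fz],[95,-120,fz],[-95,120,30],[-95,-120,30]],float)
    o=least_squares(lambda q:(proj(p,W(q,L))-A).ravel(),[585,20,0]); print(fz,o.x,np.round(o.fun.reshape(-1,2),1).tolist())
q=o.x
for nm,u,v,z in [('old',(584,237),0,125),('rtub',(218,229),0,80)]:
    a=at(p,u[0]/3.5+70,u[1]/3.5+40,z); m=a-[q[0],q[1],0]; c,s=np.cos(q[2]),np.sin(q[2]); print(nm,a,(c*m[0]+s*m[1]).round(1),(-s*m[0]+c*m[1]).round(1))
print('new',at(p,406.5,254.5,105),'btub',at(p,444.5,121.5,60))
# overlay
v=np.zeros(0)
im=p['image'][...,::-1].copy()
def circ(c,r,z,col):
    t=np.linspace(0,6.28,60); P=proj(p,np.c_[c[0]+r*np.cos(t),c[1]+r*np.sin(t),0*t+z]); cv2.polylines(im,[np.round(P*8).astype(int)],True,col,1,cv2.LINE_AA,3)
circ(at(p,584/3.5+70,237/3.5+40,125),25,125,(0,255,0))
circ(at(p,406.5,254.5,105),25,105,(0,255,0))
for z,x0,x1,y0,y1 in [(50,95,85,120,-120),(30,-85,-95,120,-120),(20,-85,85,-20,-110),(32,-85,85,-20,-110)]:
    P=proj(p,W(q,np.array([[x0,y0,z],[x1,y0,z],[x1,y1,z],[x0,y1,z]],float))); cv2.polylines(im,[np.round(P*8).astype(int)],True,(255,255,0),1,cv2.LINE_AA,3)
cv2.imwrite('pics/ov1.png',cv2.resize(im[40:290,80:440],None,fx=2.2,fy=2.2,interpolation=cv2.INTER_CUBIC))
E
python3 d.py
```

```text
30 [ 5.84779276e+02  2.44067969e+01 -1.26296515e-02] [[2.5, -0.6], [-0.7, -2.1], [-2.3, 2.2], [0.3, 1.0]]
50 [ 5.83217199e+02  2.22914444e+01 -1.95877069e-02] [[-2.7, -1.7], [2.6, -1.7], [-1.2, 2.7], [1.3, 2.5]]
old [622.46866844 -42.87901757 125.        ] 40.5 -64.4
rtub [625.7189647  84.2449848  80.       ] 41.3 62.8
new [ 437.75964146 -250.35329385  105.        ] btub [ 598.77481438 -300.76564745   60.        ]
```

View pics/ov1.png

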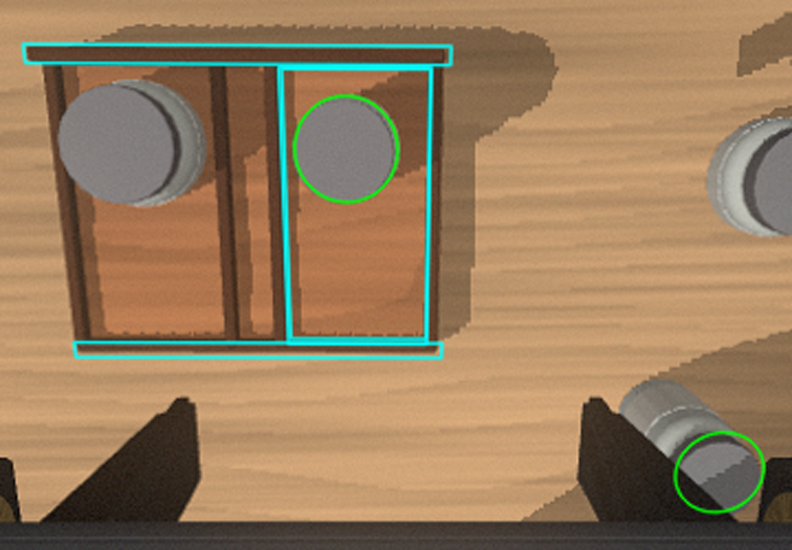

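Call:
{"op": "send_rows", "data": {"plan": "32 -9 40 0 95; 32 -9 40 0 95; 0 0 40 0 95; 0 0 35 0 95; 0 0 0 0 95; 0 0 0 0 95"}}

```text
t: 3.85
eef_pos: [623.7, -53.3, 170.4]
tcp_rot: [3.14, -0.013, -0.029]
ft_force: [0.2, -0.5, 1.1]
opening: 1.001
```

Run:
```python
from h import *
s=env.state();print(s['eef_pos'],s['tcp_rot'])
p=eyes.read_camera('wrist'); cv2.imwrite('pics/w3.png',p['image'][...,::-1])
p=eyes.read_camera('side'); cv2.imwrite('pics/s3.png',p['image'][...,::-1])
```

```text
[623.68416554 -53.27888322 170.36390305] [ 3.13961819 -0.0125099  -0.02853741]
```

View pics/w3.png

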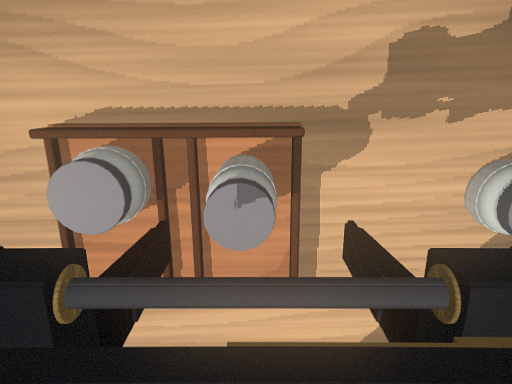

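View pics/s3.png

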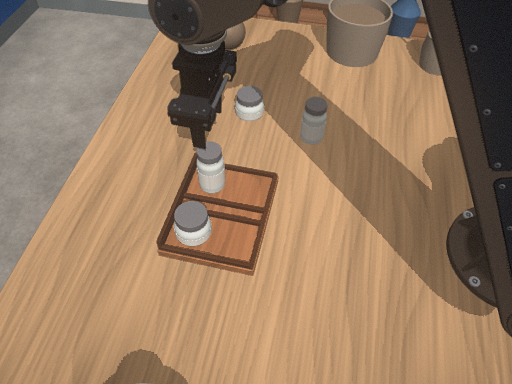

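Run:
```python
from h import *
p=eyes.read_camera('wrist'); print(at(p,240,213,125),at(p,101,197,80),p['cx'],env.state()['eef_pos'],env.state()['tcp_rot'])
```

```text
[624.7040648  -42.31220599 125.        ] [626.3534471   71.91500985  80.        ] 256.393056504024 [624.03051258 -53.00541483 171.4328746 ] [ 3.13928281 -0.01488188 -0.02810708]
```

Call:
{"op": "send_rows", "data": {"plan": "0 -10 0 -0.01 95; 0 -2 20 0 95; 0 0 30 0 95; 0 0 30 0 95; 0 0 20 0 95; 0 0 0 0 95"}}

```text
t: 4.6
eef_pos: [630.5, -38.5, 78.8]
tcp_rot: [3.137, -0.032, -0.015]
ft_force: [-0.9, 0.8, 0.3]
opening: 0.999
```

Call:
{"op": "send_rows", "data": {"plan": "-6 3 10 0 95; 0 1 6 0 95; 0 0 0 0 95; 0 0 0 0 95"}}

```text
t: 5.0
eef_pos: [626.3, -42.2, 66.0]
tcp_rot: [3.136, -0.038, -0.014]
ft_force: [-0.2, -0.2, 0.2]
opening: 0.997
```

Call:
{"op": "send_rows", "data": {"plan": "-2 0 7 0 95; 0 0 0 0 50; 0 0 0 0 50; 0 0 0 0 50; 0 0 0 0 50; 0 0 0 0 50; 0 0 0 0 50"}}

```text
t: 5.7
eef_pos: [625.2, -42.3, 59.9]
tcp_rot: [3.136, -0.04, -0.014]
ft_force: [0.2, 0.3, 0.4]
opening: 0.584
```

Call:
{"op": "send_rows", "data": {"plan": "0 0 0 0 40; 0 0 -8 0 40; 0 0 -8 0 40; 0 0 0 0 40"}}

```text
t: 6.1
eef_pos: [623.9, -42.1, 76.4]
tcp_rot: [3.136, -0.038, -0.014]
ft_force: [-0.3, 0.6, -3.0]
opening: 0.584
```

Call:
{"op": "send_rows", "data": {"plan": "-18 0 0 0 40; -18 0 0 0 40; -18 0 0 0 40; -18 0 0 0 40; -14 0 0 0 40; 0 0 0 0 40; 0 0 0 0 40"}}

```text
t: 6.8
eef_pos: [535.3, -41.0, 74.1]
tcp_rot: [3.136, -0.04, -0.014]
ft_force: [0.1, -0.4, -3.3]
opening: 0.583
```

Run:
```python
from h import *
s=env.state();print(s['eef_pos'],s['tcp_rot'],s['ft_force'])
for n in ['wrist','side','top']:
  p=eyes.read_camera(n); cv2.imwrite(f'pics/{n}4.png',p['image'][...,::-1])
```

```text
[535.30994539 -41.01909262  74.07699435] [ 3.13562805 -0.03987529 -0.01361483] [ 0.08142526 -0.37724067 -3.32446176]
```

View pics/wrist4.png

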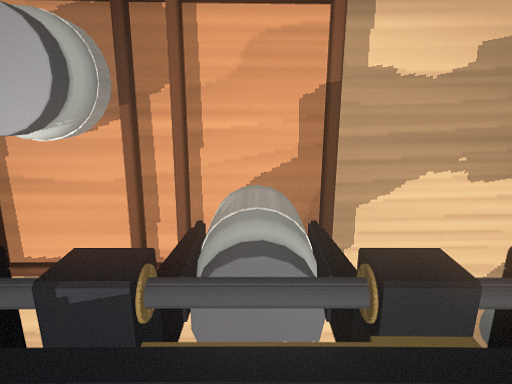

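View pics/side4.png

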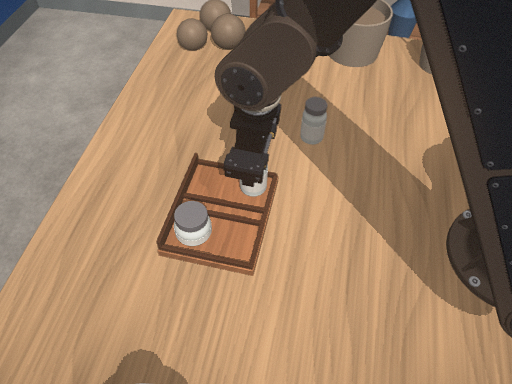

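Call:
{"op": "send_rows", "data": {"plan": "0 0 8 0 40; 0 0 4 0 40; 0 0 2 0 40; 0 0 0 0 40"}}

```text
t: 7.35
eef_pos: [537.5, -41.0, 59.8]
tcp_rot: [3.135, -0.041, -0.013]
ft_force: [-3.7, 0.4, 3.2]
opening: 0.582
```

Call:
{"op": "send_rows", "data": {"plan": "0 0 -1 0 40; 0 0 0 0 62; 0 0 0 0 66; 0 0 0 0 80; 0 0 0 0 95; 0 0 0 0 95"}}

```text
t: 7.95
eef_pos: [538.5, -41.2, 60.8]
tcp_rot: [3.135, -0.043, -0.013]
ft_force: [0.2, -0.1, -0.3]
opening: 0.893
```

Call:
{"op": "send_rows", "data": {"plan": "0 0 -20 0 95; 0 0 -30 0 95; 0 0 -40 0 95; 0 0 -40 0 95; 0 0 -40 0 95; 0 0 0 0 95; 0 0 0 0 95"}}

```text
t: 8.65
eef_pos: [530.5, -39.9, 236.4]
tcp_rot: [3.136, -0.041, -0.013]
ft_force: [-1.1, 0.4, -0.1]
opening: 1.0
```

Run:
```python
from h import *
s=env.state();print(s['eef_pos'],s['tcp_rot'],s['ft_force'])
for n in ['wrist','side','top']:
  p=eyes.read_camera(n); cv2.imwrite(f'pics/{n}5.png',p['image'][...,::-1])
  for t in ['old_jar','new_jar']:
    for b in boxes_of(t,p)[:2]: print(n,t,b)
```

```text
[530.48024492 -39.9269287  236.38908388] [ 3.1355062  -0.04093087 -0.01305362] [-1.10225686  0.375618   -0.07539031]
wrist old_jar {'bbox': [226.3, 144.9, 61.2, 72.6], 'confidence': 0.67}
wrist old_jar {'bbox': [397.9, 223.7, 70.0, 55.2], 'confidence': 0.45}
wrist new_jar {'bbox': [398.2, 221.7, 67.2, 54.3], 'confidence': 0.58}
side old_jar {'bbox': [238.8, 152.8, 29.7, 46.1], 'confidence': 0.76}
side new_jar {'bbox': [299.0, 94.7, 26.7, 49.4], 'confidence': 0.7}
top new_jar {'bbox': [326.8, 224.4, 33.3, 27.9], 'confidence': 0.69}
```

View pics/wrist5.png

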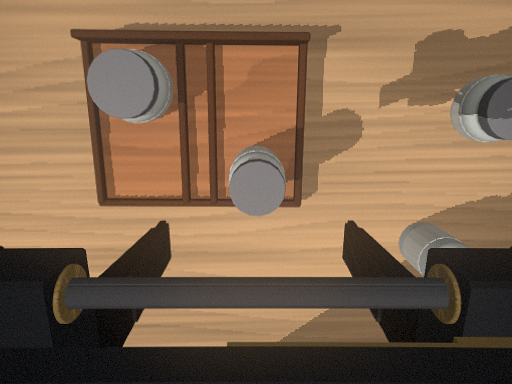

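View pics/side5.png

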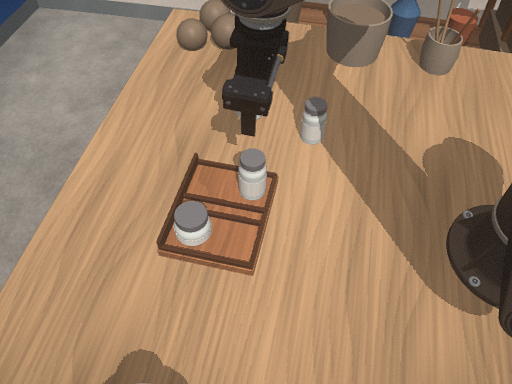

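Run:
```python
from h import *
from scipy.optimize import least_squares
p=eyes.read_camera('wrist')
A=np.array([[72,30],[310,33],[99,207],[301,206]],float)
def W(q,L):
    c,s=np.cos(q[2]),np.sin(q[2]); return np.c_[q[0]+c*L[:,0]-s*L[:,1],q[1]+s*L[:,0]+c*L[:,1],L[:,2]]
for fz in (50,):
    L=np.array([[95,120,fz],[95,-120,fz],[-95,120,30],[-95,-120,30]],float)
    o=least_squares(lambda q:(proj(p,W(q,L))-A).ravel(),[585,20,0]); print(fz,o.x,np.round(o.fun.reshape(-1,2),1).tolist())
print(at(p,257,182,125),at(p,128,83,80))
t=eyes.read_camera('side'); print(at(t,252.5,158,125),at(t,315.5,105,105))
```

```text
50 [ 5.82010019e+02  2.23333597e+01 -1.89621074e-02] [[-4.7, -1.9], [3.9, -2.3], [-1.2, 2.6], [2.4, 4.4]]
[539.97037792 -41.41929043 125.        ] [625.83040826  76.78490966  80.        ]
[531.1979031  -37.44711792 125.        ] [ 430.79659424 -243.25671302  105.        ]
```

Run:
```python
from h import *
p=eyes.read_camera('wrist')
cv2.imwrite('pics/w6z.png',cv2.resize(p['image'][20:220,60:330,::-1],None,fx=2.9,fy=2.9,interpolation=cv2.INTER_CUBIC))
for u,v,zs in [(256,206,(20,30)),(72,30,(30,50)),(310,33,(30,50)),(99,207,(20,30)),(301,206,(20,30))]: print(u,v,[at(p,u,v,z)[:2].round(1) for z in zs])
t=eyes.read_camera('top'); cv2.imwrite('pics/t6z.png',cv2.resize(t['image'][115:265,165:390,::-1],None,fx=3.5,fy=3.5,interpolation=cv2.INTER_CUBIC))
t=eyes.read_camera('side'); cv2.imwrite('pics/s6z.png',cv2.resize(t['image'][130:290,140:300,::-1],None,fx=3.7,fy=3.7,interpolation=cv2.INTER_CUBIC))
```

```text
256 206 [array([488.1, -40.3]), array([491. , -40.3])]
72 30 [array([682.1, 146.3]), array([677.8, 136.4])]
310 33 [array([677. , -98.9]), array([673. , -95.8])]
99 207 [array([489.7, 147.3]), array([492.5, 142.4])]
301 206 [array([487.3, -94.5]), array([490.2, -93.1])]
```

View pics/w6z.png

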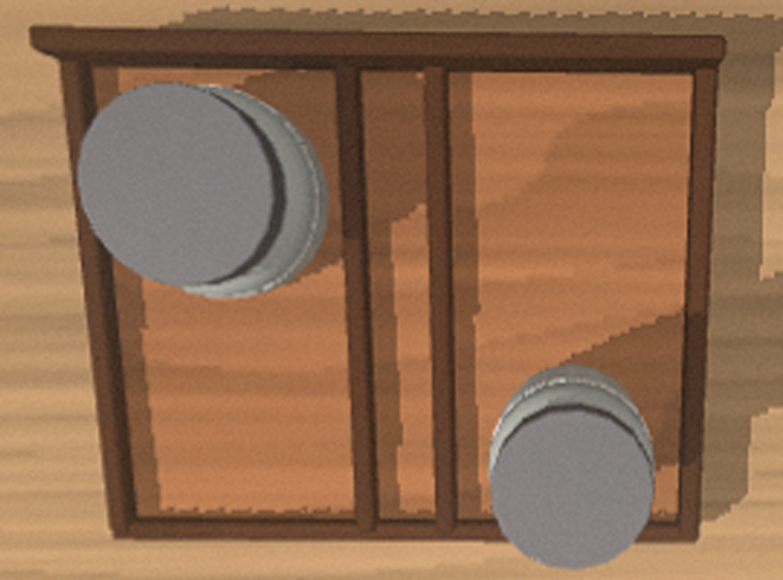

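View pics/s6z.png

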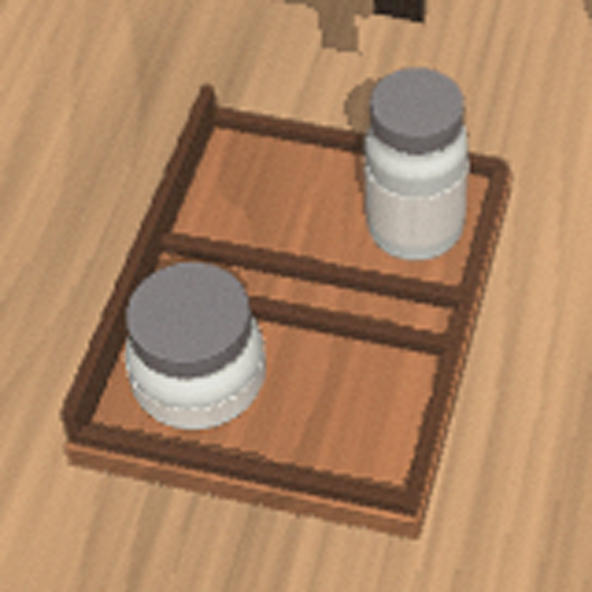

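Call:
{"op": "send_rows", "data": {"plan": "-19 41 0 0 95; -19 41 0 0 95; -19 41 10 0 95; -19 41 10 0 95; -19 40 10 0 95; 0 0 10 0 95; 0 0 0 0 95; 0 0 0 0 95"}}

```text
t: 10.15
eef_pos: [432.6, -249.4, 192.8]
tcp_rot: [3.134, -0.043, -0.01]
ft_force: [1.1, 0.5, 0.3]
opening: 0.995
```

Run:
```python
from h import *
s=env.state();print(s['eef_pos'],s['tcp_rot'],s['ft_force'])
for n in ['wrist','side','top']:
  p=eyes.read_camera(n); cv2.imwrite(f'pics/{n}7.png',p['image'][...,::-1])
```

```text
[ 432.63363018 -249.43795187  192.77234849] [ 3.13443218 -0.0433327  -0.01020588] [1.07510239 0.50088348 0.30851468]
```

View pics/wrist7.png

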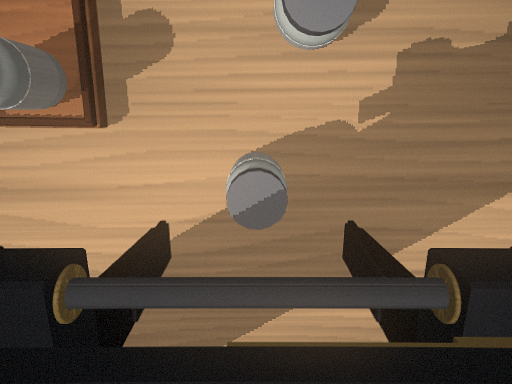

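View pics/side7.png

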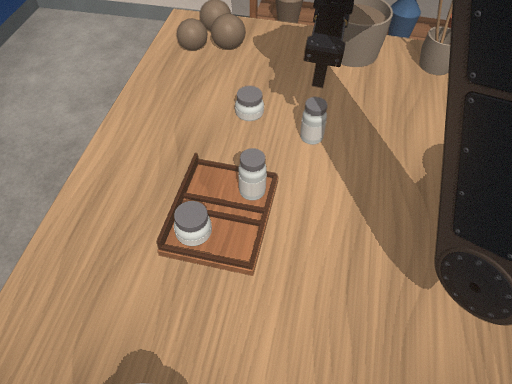

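Run:
```python
from h import *
p=eyes.read_camera('wrist'); print(at(p,257,199,105))
```

```text
[ 433.71704435 -250.27957156  105.        ]
```

Call:
{"op": "send_rows", "data": {"plan": "-1 0 35 0 95; -2 0 35 0 95; -2 0 30 0 95; -2 0 25 0 95; 0 0 15 0 95; 0 0 0 0 95; 0 0 0 0 95"}}

```text
t: 11.05
eef_pos: [437.4, -247.0, 51.9]
tcp_rot: [3.129, -0.051, 0.001]
ft_force: [-0.2, 0.9, 1.0]
opening: 0.998
```

Call:
{"op": "send_rows", "data": {"plan": "-4 2 10 0.01 95; 0 0 0 0.01 95; 0 0 0 0 50; 0 0 0 0 50; 0 0 0 0 45; 0 0 0 0 40; 0 0 0 0 40; 0 0 0 0 40"}}

```text
t: 11.85
eef_pos: [435.2, -250.0, 44.5]
tcp_rot: [3.126, -0.056, -0.02]
ft_force: [-0.9, -0.9, -1.0]
opening: 0.584
```

Call:
{"op": "send_rows", "data": {"plan": "0 0 -20 0 40; 0 0 -35 0 40; 0 0 -35 0 40; 0 0 -35 0 40; 0 0 -30 0 40; 0 0 0 0 40; 0 0 0 0 40"}}

```text
t: 12.55
eef_pos: [424.3, -245.8, 201.7]
tcp_rot: [3.131, -0.049, -0.02]
ft_force: [0.4, 0.8, -4.8]
opening: 0.579
```

Call:
{"op": "send_rows", "data": {"plan": "20 -22 0 0 40; 26 -29 0 0 40; 26 -29 0 0 40; 26 -29 0 0 40; 26 -29 0 0 40; 26 -28 0 0 40; 18 -18 0 0 40; 0 0 0 0 40"}}

```text
t: 13.35
eef_pos: [598.0, -56.9, 191.0]
tcp_rot: [3.139, -0.027, -0.024]
ft_force: [-0.4, -0.6, -4.7]
opening: 0.58
```

Call:
{"op": "send_rows", "data": {"plan": "0 0 0 0 40; 0 0 0 0 40"}}

```text
t: 13.55
eef_pos: [596.5, -56.7, 187.3]
tcp_rot: [3.139, -0.022, -0.023]
ft_force: [1.0, 0.1, -3.7]
opening: 0.584
```

Run:
```python
from h import *
s=env.state();print(s['eef_pos'],s['tcp_rot'],s['ft_force'])
for n in ['wrist','side']:
  p=eyes.read_camera(n); cv2.imwrite(f'pics/{n}8.png',p['image'][...,::-1])
```

```text
[596.47953867 -56.71611151 187.28214734] [ 3.13940392 -0.0215097  -0.0225506 ] [ 1.00000236  0.1205589  -3.65226371]
```

View pics/wrist8.png

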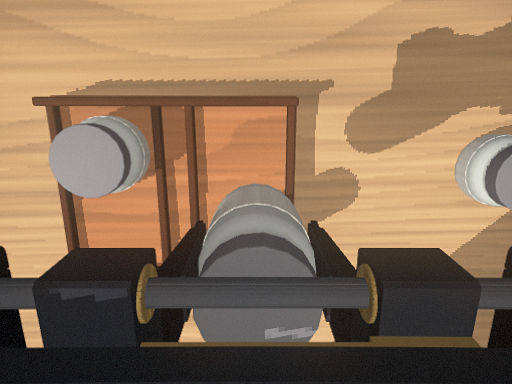

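View pics/side8.png

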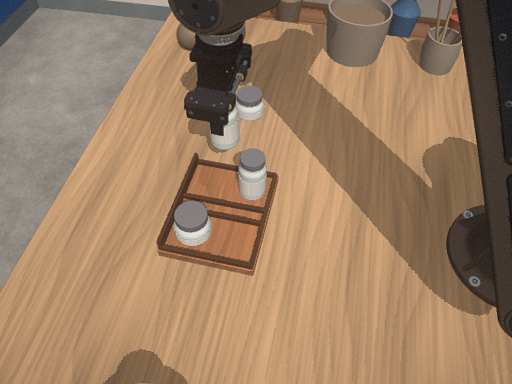

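Call:
{"op": "send_rows", "data": {"plan": "9 -8 0 0 40; 9 -8 0 0 40; 1 0 0 0 40; 0 0 0 0 40; 0 0 0 0 40"}}

```text
t: 14.15
eef_pos: [617.3, -41.7, 188.9]
tcp_rot: [3.139, -0.023, -0.026]
ft_force: [-0.7, -0.4, -4.9]
opening: 0.58
```

Call:
{"op": "send_rows", "data": {"plan": "-1 0 30 0 40; -1 0 30 0 40; -1 0 25 0 40; 0 0 12 0 40; 0 0 0 0 40; 0 0 0 0 40"}}

```text
t: 14.75
eef_pos: [617.6, -42.7, 91.3]
tcp_rot: [3.138, -0.028, -0.026]
ft_force: [-0.9, -0.5, -4.0]
opening: 0.577
```

Run:
```python
from h import *
s=env.state();print(s['eef_pos'],s['tcp_rot'],s['ft_force'])
for n in ['wrist','side']:
  p=eyes.read_camera(n); cv2.imwrite(f'pics/{n}9.png',p['image'][...,::-1])
cv2.imwrite('pics/side9z.png',cv2.resize(p['image'][80:290,140:300,::-1],None,fx=2.8,fy=2.8,interpolation=cv2.INTER_CUBIC))
```

```text
[617.6098281  -42.74261494  91.29287376] [ 3.1382077  -0.02784563 -0.02586354] [-0.87080632 -0.46584569 -3.95611962]
```

View pics/wrist9.png

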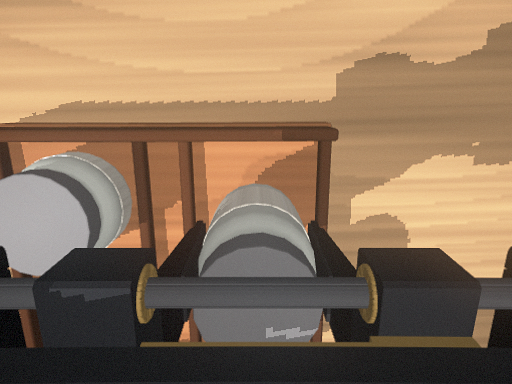

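View pics/side9z.png

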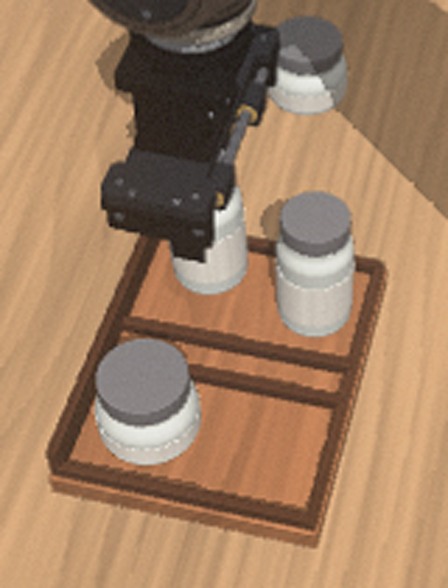

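Call:
{"op": "send_rows", "data": {"plan": "0 0 12 0 40; 0 0 7 0 40; 0 0 3 0 40; 0 0 0 0 40"}}

```text
t: 15.25
eef_pos: [619.4, -43.0, 70.0]
tcp_rot: [3.138, -0.032, -0.026]
ft_force: [-1.0, -0.1, -4.2]
opening: 0.577
```

Call:
{"op": "send_rows", "data": {"plan": "0 0 3 0 40; 0 0 2 0 40; 0 0 0 0 40"}}

```text
t: 15.55
eef_pos: [619.8, -43.1, 64.9]
tcp_rot: [3.137, -0.033, -0.026]
ft_force: [-0.4, -0.3, -4.3]
opening: 0.581
```

Call:
{"op": "send_rows", "data": {"plan": "0 0 1.5 0 40; 0 0 0 0 40; 0 0 1.5 0 40; 0 0 0 0 40"}}

```text
t: 15.95
eef_pos: [620.4, -43.1, 64.9]
tcp_rot: [3.137, -0.035, -0.026]
ft_force: [-0.1, -0.4, -2.6]
opening: 0.576
```

Call:
{"op": "send_rows", "data": {"plan": "0 0 1.5 0 40; 0 0 0 0 60; 0 0 0 0 64; 0 0 0 0 75; 0 0 0 0 95; 0 0 0 0 95; 0 0 0 0 95"}}

```text
t: 16.65
eef_pos: [621.5, -43.3, 64.8]
tcp_rot: [3.137, -0.038, -0.026]
ft_force: [-0.4, 0.5, -0.4]
opening: 0.95
```

Call:
{"op": "send_rows", "data": {"plan": "0 0 -15 0 95; 0 0 -30 0 95; 0 0 -40 0 95; 0 0 -40 0 95; 0 0 -40 0 95; 0 0 -20 0 95; 0 0 0 0 95"}}

```text
t: 17.35
eef_pos: [613.4, -42.0, 262.6]
tcp_rot: [3.136, -0.04, -0.026]
ft_force: [0.4, 0.4, -0.3]
opening: 1.0
```

Call:
{"op": "send_rows", "data": {"plan": "-30 0 -20 0 95; -30 0 -20 0 95; -30 0 -20 0 95; -30 0 0 0 95; 0 0 0 0 95; 0 0 0 0 95"}}

```text
t: 17.95
eef_pos: [485.1, -38.0, 317.4]
tcp_rot: [3.137, -0.037, -0.026]
ft_force: [0.2, -0.7, 0.1]
opening: 1.0
```

Run:
```python
from h import *
s=env.state();print(s['t'],s['eef_pos'],s['tcp_rot'],s['ft_force'])
for n in ['wrist','side']:
  p=eyes.read_camera(n); cv2.imwrite(f'pics/{n}10.png',p['image'][...,::-1])
  for t in ['old_jar','rack_tub']:
    for b in boxes_of(t,p)[:3]: print(n,t,b)
cv2.imwrite('pics/side10z.png',cv2.resize(p['image'][80:290,140:300,::-1],None,fx=2.8,fy=2.8,interpolation=cv2.INTER_CUBIC))
```

```text
17.95 [485.13454121 -37.9974671  317.36215194] [ 3.13673872 -0.03667771 -0.02555647] [ 0.24268515 -0.69218765  0.1044655 ]
wrist old_jar {'bbox': [232.0, 102.2, 50.1, 49.9], 'confidence': 0.56}
wrist rack_tub {'bbox': [118.1, 21.4, 65.8, 64.7], 'confidence': 0.88}
side old_jar {'bbox': [237.2, 149.6, 30.4, 51.9], 'confidence': 0.92}
side rack_tub {'bbox': [170.4, 200.4, 37.9, 45.6], 'confidence': 0.86}
side rack_tub {'bbox': [236.2, 83.9, 23.2, 35.8], 'confidence': 0.43}
```

View pics/wrist10.png

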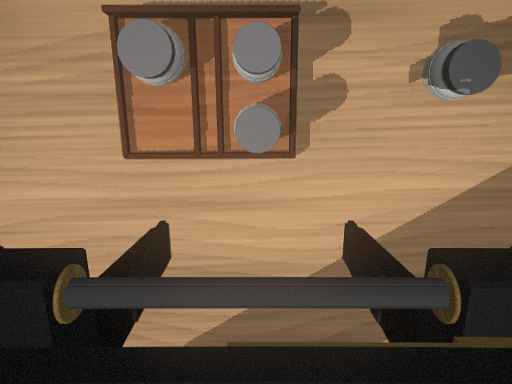

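View pics/side10z.png

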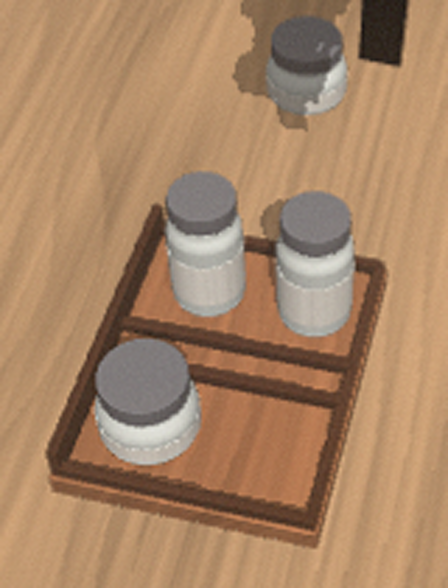

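Run:
```python
from h import *
p=eyes.read_camera('wrist')
fr=[at(p,u,158,30) for u in (125,295)]; bk=[at(p,103,6,50),at(p,298,11,50)]
print(np.round(fr,1),np.round(bk,1)); print('old',at(p,257.5,128,125),'new',at(p,256.5,47,125))
t=eyes.read_camera('top')
print('top old/new')
cv2.imwrite('pics/t10.png',t['image'][...,::-1])
s=eyes.read_camera('side'); print('side',at(s,252.5,158,125),at(s,212,150.5,125))
```

```text
[[494.5 140.1  30. ]
 [488.6 -92.6  30. ]] [[676.9 136.2  50. ]
 [666.6 -93.2  50. ]]
old [535.89467828 -41.47597165 125.        ] new [616.11304406 -42.42395878 125.        ]
top old/new
side [531.1979031  -37.44711792 125.        ] [613.1453315  -40.08066897 125.        ]
```

```bash
python3 -c "
from h import *
print(job_done(), env.state()['t'])"
```

```text
the job is handed in; nothing more can be done
the job is handed in; nothing more can be done
```

I moved the old jar from the back of the right-hand lane to the front lip, stood the new jar behind it in the same lane, and handed the job in at about 18 s. `job_done()` gives no verdict, so the positions below are my own measurements from the last pictures.

| Check (rack frame) | Measured | Allowed |
|---|---|---|
| Old jar x | about -45 to -50 mm | -70 to -30 mm |
| New jar x | about +32 to +35 mm | -5 to +70 mm |
| Both jars, distance from lane centre line | about 1 to 5 mm | 25 mm |

Both jars look upright between their rails. The old jar stayed where I put it. I never went near either tub, and both appear unmoved in the pictures. The forces reported after each move were no more than about 5 N.

- **Camera disagreement:** the side and wrist cameras differed by 3 to 9 mm on the jar positions.
- **Rack fit:** the fitted rack outline was 2 to 5 pixels off, so the rack's centre is uncertain by about 5 mm. Every result still has at least 10 mm of margin.
- **Tool tilt:** the tool drifted up to about 3 degrees while descending, and the row format has no way to correct that. The jars did not tilt visibly.

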